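# Stack the parts trays and stand the lamps in the top one

## Task

On the black stacking base, build a tower of the parts trays: blue at the bottom, yellow on it, the white lamp tray on top, each lined up and seated fully in the one below, with the two glass lamps standing upright in the white tray, amber in the amber-marked pocket and green in the green-marked one. The lamps are thin glass: hold them with a light grip, set them down gently and do not tip them over. Leave the jar, mug, multimeter and screwdriver where they are.

Things in the scene. Friction and masses are not known exactly. Their poses are not given: they have to be found in the camera images.
- base: Black stacking base, fixed, a low open frame 96 (x) x 62 (y) x 12 mm high; origin: centre of underside, z up. Rim 6 mm thick, opening 84 x 50 mm, 6 mm deep. A tray's foot drops in and its body rests on the rim: the tray's origin is then 7 mm above this origin. Either way round fits.
- blue_tray: Loose blue tray, 96 (x) x 62 (y) x 32 mm high, 0.1-0.18 kg; origin: centre of underside, z up. Lowest 5 mm is a foot 76 x 42 mm. Open, with black knobs fixed in it. Rim 6 mm thick, opening 84 x 50 mm; the foot of the tray above drops in with 4 mm to spare all round and its body rests on the rim, its origin 27 mm above this one's. Half a turn makes no difference.
- yellow_tray: Loose yellow tray, 96 (x) x 62 (y) x 32 mm high, 0.1-0.18 kg; origin: centre of underside, z up. Lowest 5 mm is a foot 76 x 42 mm. Open, with silver and copper capacitors fixed in it. Rim 6 mm thick, opening 84 x 50 mm; the foot of the tray above drops in with 4 mm to spare all round and its body rests on the rim, its origin 27 mm above this one's. Half a turn makes no difference.
- lamp_tray: Loose white tray, 96 (x) x 62 (y) x 32 mm high, 0.1-0.18 kg; origin: centre of underside, z up. Lowest 5 mm is a foot 76 x 42 mm. Two round pockets 33 mm across, 10 mm deep: at x = +24 mm the amber one (orange floor and edge marks), at x = -24 mm the green one. Pocket floors (lamps' origins come there) are at z = 22 mm. Either way round on the stack is right.
- amber_lamp: Lamp with an amber (orange) thin-glass globe 40 mm across on a brass cap 24 mm across; 55 mm high, 35 g, loose, stands on its cap. Origin: centre of the cap's flat underside, z up; globe centre 35 mm above it. Fragile: grip the globe at its middle with about 5 to 10 N; it breaks at 45 N (both fingers added) or if let fall over 10 mm.
- green_lamp: Lamp with a green thin-glass globe 40 mm across on a brass cap 24 mm across; 55 mm high, 35 g, loose, stands on its cap. Origin: centre of the cap's flat underside, z up; globe centre 35 mm above it. Fragile: grip the globe at its middle with about 5 to 10 N; it breaks at 45 N (both fingers added) or if let fall over 10 mm.
- jar: small glass jar with a grey cap, 48 mm in diameter, 45 mm high; origin at the centre of its underside. A bystander, loose; not to be moved.
- mug: white mug, 80 mm in diameter, 92 mm high, with a handle; origin at the centre of its underside. A bystander, loose; not to be moved.
- multimeter: yellow multimeter lying on its back, 170 mm (x) by 85 mm (y) by 38 mm high, with a knob standing up to 45 mm; origin at the centre of its underside. A bystander, loose; not to be moved.
- screwdriver: red-handled screwdriver, 170 mm long, lying down along its x; origin near its middle, on the bench. A bystander, loose; not to be moved.
Things that resemble listed ones, but are neither listed nor needed, are in the scene too. Several things look just like the amber_lamp: the one meant starts farthest from the robot's base.

How it is judged:
By the outcome, as a careful person would: the job done as asked, in the order asked, and still so for the second after the job is handed in, with the robot touching nothing.
It also fails if it takes over 125 s, if anything falls off the work surface, if the arm or the gripper's body presses on something with over 40 N, if the wrist force passes 120 N, or if a joint passes its speed limit or range.

## Robot

A 6-joint arm with a two-finger parallel gripper is mounted at the origin on the work surface. World frame = base frame: x ahead of the robot, y to its left, z up, the work surface at z = 0. Lengths are in m, angles in rad, forces in N, time in s.
With the tool pointing down it reaches from about 0.35 to 1 m from the base axis. Payload 7.1 kg.
Tool frame: the origin (TCP) lies between the finger pads; the fingertips stand 22 mm ahead of it and the grasp point (between the pads) lies 3 mm ahead of it; z points along the fingers, y is the line along which they close (so a half turn about z gives the same grasp; the last joint's range is limited). The gripper opens to 85 mm and grips with 20 to 120 N. Pads are 22 mm wide; open, the fingers measure 114 mm over their backs; the gripper's body (76 mm by 85 mm) begins 54 mm behind the grasp point. The pads swing forward as they close: fully open they stand 13 mm farther back than shut.
Start: joints at [-1.272, 0.423, 1.63, -0, 1.089, -0.019], TCP at [0.195, -0.594, 0.253] pointing down, gripper open.
Joint ranges: [-3, 3], [-0.9, 2.11], [0.09, 2.58], [-1.31, 4.45], [0.11, 2.69], [-2.54, 2.54]. Speed limits (rad/s): [2.39, 2.39, 3.01, 3.14, 3.14, 3.14].

## Interface

Orientations are given as a rotation vector (axis times angle).
In Python, from rig import manip gives the robot as it stands. The module is installed in compiled form; this text tells all that it offers. Calls block until the motion is done:
- manip.move_to(position, orientation): joint-space move of the TCP to a pose.
- manip.servo_line(position, orientation=None, rate=0.15): straight line of the TCP; orientation=None keeps the orientation; rate is the mean speed in m/s.
- manip.set_joints(angles): joint-space move.
- manip.command_gripper(opening, f_grip=None): finger opening in m; f_grip is the grip in N (None keeps the last); returns when the fingers have stopped.
- manip.hold(seconds).
- manip.solve_ik(position, orientation): joint angles nearest the present ones, or None.
- manip.camera(name): name is "scene" or "top" or "wrist"; returns a dict with "image" (420x560x3 uint8, red, green, blue), "fx", "fy", "cx", "cy" (pixels), "cam_to_world" (4x4, takes a point from camera to world coordinates); the wrist camera has in their place "mount" (4x4, takes a point from camera to tool coordinates, whose origin is the TCP and whose axes are the flange's). Camera axes: x right, y down, z forward; pixel columns grow to the right and rows downward; lengths in m; the calibration is good to about 2 mm. The wrist camera is an equidistant fisheye: a pixel r from the principal point sees the ray r / f radians off the axis. A picture is of the moment at which its call begins: read the wrist's pose just before it. There is no depth.
A pose or a line that the arm cannot do raises manip.IKError and nothing moves.
- manip.sign_off(): hands the job in; it is judged then, once.
Readings, each from a call of its own:
- manip.get_time(): time.
- manip.get_joint_positions(): joint angles.
- manip.get_joint_vel(): joint speeds.
- manip.get_tau(): joint torques, N m.
- manip.get_position(): TCP position.
- manip.get_ee_rot(): TCP orientation.
- manip.get_contact_force(): force on the tool from outside, world axes, zero at the start.
- manip.get_torque(): the same for the moment, N m.
- manip.get_width(): finger opening in m.
- manip.get_grip_force(): force on a finger pad.
Only numpy, scipy, OpenCV 4.12 (cv2) and the standard library are available. Lean on these libraries where they do the work, as an engineer would, in place of code of your own. Each camera call takes 0.05 s, during which the arm holds its last target. There are 200 camera calls.

## Working session

There is one attempt and no reset: what is moved stays moved. The work goes in short steps, each a Python script; the robot and the scene stay as the last script left them, time stands still between calls to the robot, and variables do not carry over. Pictures are saved under pics/ and viewed, at most 14 in all, crops included, and the job is handed in when it is done.

```bash
mkdir -p pics
cat > h.py <<'E'
import numpy as np, cv2
from rig import manip
from scipy.spatial.transform import Rotation as R
def snap(n,f):
    c=manip.camera(n); cv2.imwrite('pics/'+f,c['image'][:,:,::-1]); return c
def ray(c,u,v,z):
    T=np.array(c['cam_to_world']); d=T[:3,:3]@[(u-c['cx'])/c['fx'],(v-c['cy'])/c['fy'],1]
    o=T[:3,3]; return o+d*(z-o[2])/d[2]
def proj(c,p):
    T=np.array(c['cam_to_world']); q=T[:3,:3].T@(np.array(p)-T[:3,3]); return c['fx']*q[0]/q[2]+c['cx'],c['fy']*q[1]/q[2]+c['cy']
E
python3 - <<'E'
from h import *
import pickle
for n in('top','scene'):
    c=snap(n,n+'0.png'); print(n,c['fx'],c['cx'],c['cy'],np.round(c['cam_to_world'],3).tolist())
    pickle.dump(dict(c),open(n+'.pkl','wb'))
c=manip.camera('wrist'); print(c['fx'],c['cx'],c['cy'],np.round(c['mount'],4).tolist())
print(manip.get_time(),manip.get_ee_rot(),manip.get_width())
for n in('top','scene'):
    im=cv2.imread(f'pics/{n}0.png'); cv2.imwrite(f'pics/{n}0b.png',cv2.resize(im,(800,600),interpolation=cv2.INTER_CUBIC))
E
```

```text
top 515.8276666903901 288.4919284356922 217.48471048437622 [[0.017, -0.978, 0.207, 0.337], [-1.0, -0.017, 0.002, -0.007], [0.001, -0.207, -0.978, 1.266], [0.0, 0.0, 0.0, 1.0]]
scene 471.39210489752077 289.8454296138551 211.48573557397125 [[-0.399, 0.762, -0.51, 1.166], [0.917, 0.332, -0.221, 0.244], [0.001, -0.556, -0.831, 0.975], [0.0, 0.0, 0.0, 1.0]]
325.19226210127806 281.25498763307786 214.19898295804927 [[-0.0003, -0.9572, -0.2893, 0.0742], [1.0, -0.0004, 0.0003, -0.0012], [-0.0004, -0.2893, 0.9572, -0.1218], [0.0, 0.0, 0.0, 1.0]]
0.15 [-3.10087587e+00 -4.96917268e-01  2.65617599e-04] 0.08499408156979521
```

View pics/top0b.png

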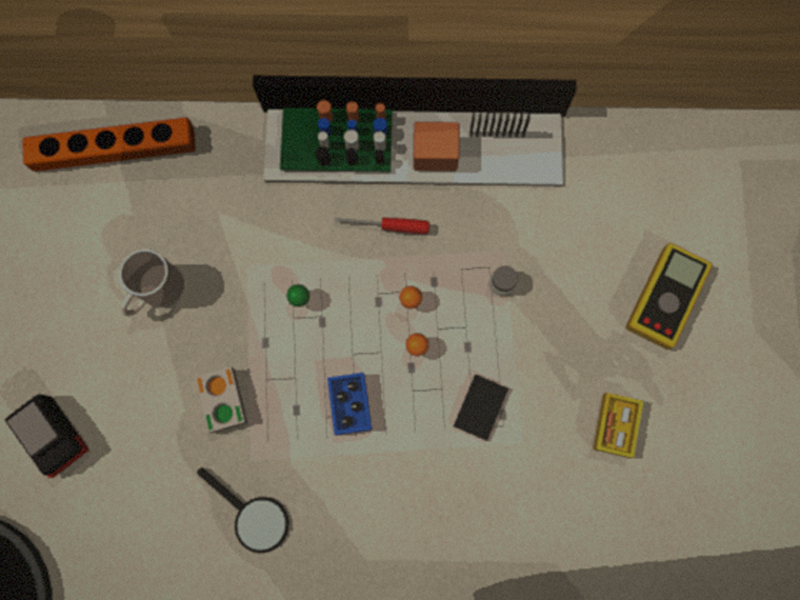

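View pics/scene0b.png

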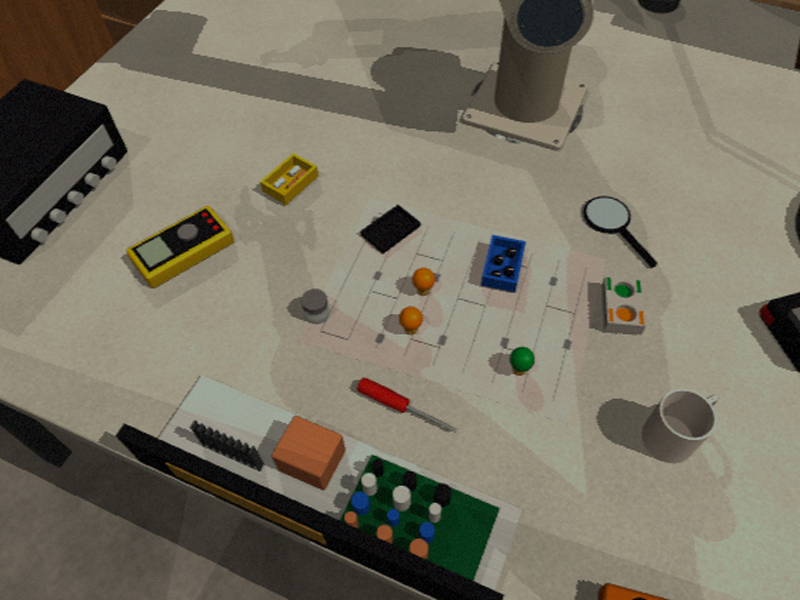

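Top view, in 800-px coordinates: the ambers are at (410,297), farther, and (417,344), nearer. The orange and green tray pockets are at (217,385) and (223,412), and the green lamp is at (298,295). The trays are blue (350,403), yellow (619,425; the multimeter at 670,295 is also yellow) and white (221,400), with the black base at (482,407). I'll check these in enlarged crops.

Run:
```python
from h import *
im=cv2.imread('pics/top0.png')
# 560-px centres
cs=[(155,280),(245,283),(338,285),(433,298),(209,207),(289,224)]
t=[]
for (u,v) in cs:
    a=cv2.resize(im[v-33:v+33,u-33:u+33],(264,264),interpolation=cv2.INTER_CUBIC)
    a=np.clip(a.astype(float)*1.5,0,255).astype(np.uint8)
    for k in range(0,264,40): cv2.line(a,(k,0),(k,4),(0,0,255),1);cv2.line(a,(0,k),(4,k),(0,0,255),1)
    t.append(a)
cv2.imwrite('pics/mont.png',np.vstack([np.hstack(t[:3]),np.hstack(t[3:])]))
```

```text
(no output)
```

View pics/mont.png

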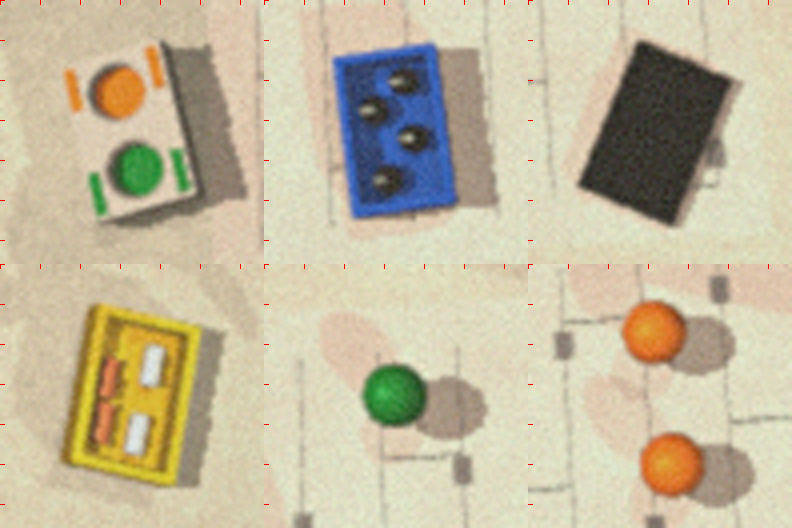

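The montage confirms the parts: white tray (orange pocket at the +x end), blue with knobs, yellow with capacitors, the black frame, and the two ambers with the upper one (654,331) farther. Next I'll fit the poses.

```bash
cat >> h.py <<'E'
from scipy.optimize import least_squares
def rect(p,z,L=.096,W=.062):
    c,s=np.cos(p[2]),np.sin(p[2]); 
    return [np.array([p[0]+c*a*L/2-s*b*W/2,p[1]+s*a*L/2+c*b*W/2,z]) for a,b in((1,1),(1,-1),(-1,-1),(-1,1))]
def down(yaw): return (R.from_euler('z',yaw)*R.from_euler('x',np.pi)).as_rotvec()
def wproj(c,pos,rot,p):
    M=np.array(c['mount']); q=R.from_rotvec(rot).inv().apply(np.array(p)-pos); q=M[:3,:3].T@(q-M[:3,3])
    rr=np.hypot(q[0],q[1]); th=np.arctan2(rr,q[2]); return c['cx']+c['fx']*th*q[0]/rr, c['cy']+c['fy']*th*q[1]/rr
E
python3 - <<'E'
from h import *
import pickle
t=pickle.load(open('top.pkl','rb')); s=pickle.load(open('scene.pkl','rb'))
D=dict(white=((155,280),[(68,70),(160,43),(197,193),(103,221)],.032),blue=((245,283),[(71,57),(173,44),(192,203),(90,217)],.032),
 base=((338,285),[(112,42),(203,82),(148,225),(51,185)],.012),yellow=((433,298),[(100,44),(200,63),(172,222),(73,198)],.032))
out={}
for n,(c,k,z) in D.items():
    px=np.array([(c[0]-33+x/4-.4,c[1]-33+y/4-.4) for x,y in k])
    w=np.array([ray(t,u,v,z) for u,v in px]); m=w.mean(0); d=w[0]+w[1]-w[2]-w[3]
    r=least_squares(lambda p:(np.array([proj(t,q) for q in rect(p,z)])-px).ravel(),[m[0],m[1],np.arctan2(d[1],d[0])])
    L=[np.linalg.norm(w[i]-w[(i+1)%4])*1e3 for i in range(4)]
    print(n,np.round(r.x,4),'rms px',np.sqrt(np.mean(r.fun**2)).round(2),np.round(L,1)); out[n]=r.x
for n,(c,k,sp) in dict(green=((209,207),(130,130),(522,358)),amberF=((289,224),(126,67),(411,319)),amberN=((289,224),(143,200),(424,280))).items():
    px=(c[0]-33+k[0]/4-.4,c[1]-33+k[1]/4-.4); a=ray(t,*px,.035); b=ray(s,sp[0]*.7,sp[1]*.7,.035); print(n,a.round(4),b.round(4),np.hypot(*a[:2]))
    out[n]=a
pickle.dump(out,open('est.pkl','wb'))
for n in out:
    y=out[n][2] if n in D else 0
    for yy in (y,y+np.pi,y-np.pi/2,y+np.pi/2): 
        q=manip.solve_ik([*out[n][:2],.15],down(yy)); print(n,round(yy,2),None if q is None else np.round(q,2))
E
```

```text
white [0.4422 0.3129 0.3036] rms px 0.87 [56.7 93.2 57.1 93.2]
blue [0.4395 0.0984 0.1516] rms px 0.18 [61.6 95.2 60.7 95.7]
base [ 0.4381 -0.1233 -0.3871] rms px 0.44 [60.1 92.6 62.5 94.4]
yellow [ 0.4108 -0.3509 -0.21  ] rms px 0.53 [60.1 95.7 59.  92.8]
green [0.6229 0.1936 0.035 ] [0.6188 0.1943 0.035 ] 0.6523387526018093
amberF [0.6231 0.     0.035 ] [0.6221 0.0029 0.035 ] 0.6230680845207301
amberN [ 0.5408 -0.0117  0.035 ] [ 0.5406 -0.0085  0.035 ] 0.5408991523317784
white 0.3 [0.59 0.45 1.88 0.   0.81 1.86]
white 3.45 [ 0.59  0.45  1.88 -0.    0.81 -1.28]
white -1.27 None
white 1.87 [ 0.59  0.45  1.88 -0.    0.81  0.29]
blue 0.15 [ 0.19  0.34  2.08 -0.    0.72  1.61]
blue 3.29 [ 0.19  0.34  2.08  0.    0.72 -1.53]
blue -1.42 None
blue 1.72 [0.19 0.34 2.08 0.   0.72 0.04]
base -0.39 [-0.3   0.34  2.07 -0.    0.73  1.66]
base 2.75 [-0.3   0.34  2.07  0.    0.73 -1.48]
base -1.96 None
base 1.18 [-0.3   0.34  2.07 -0.    0.73  0.09]
yellow -0.21 [-0.73  0.45  1.89 -0.    0.81  1.05]
yellow 2.93 [-0.73  0.45  1.89  0.    0.81 -2.09]
yellow -1.78 None
yellow 1.36 [-0.73  0.45  1.89 -0.    0.81 -0.52]
green 0 [ 0.28  0.58  1.63 -0.    0.93  1.85]
green 3.14 [ 0.28  0.58  1.63  0.    0.93 -1.29]
green -1.57 None
green 1.57 [ 0.28  0.58  1.63 -0.    0.93  0.28]
amberF 0 [-0.02  0.55  1.7  -0.    0.89  1.55]
amberF 3.14 [-0.02  0.55  1.7   0.    0.89 -1.59]
amberF -1.57 None
amberF 1.57 [-0.02  0.55  1.7  -0.    0.89 -0.02]
amberN 0 [-0.04  0.45  1.89 -0.    0.81  1.53]
amberN 3.14 [-0.04  0.45  1.89  0.    0.81 -1.61]
amberN -1.57 None
amberN 1.57 [-0.04  0.45  1.89 -0.    0.81 -0.04]
```

```bash
cat >> h.py <<'E'
def look(n,p,z,f,hov=.15,off=0.):
    """hover over rect pose p (x,y,yaw), crop wrist image around it with predicted outline drawn faintly; returns 2x crop + meta"""
    c,s=np.cos(p[2]),np.sin(p[2])
    manip.move_to([p[0]+off*c,p[1]+off*s,hov],down(p[2])); manip.hold(.15)
    return shot(n,p,z)
def shot(n,p,z):
    import pickle
    pos,rot=np.array(manip.get_position()),np.array(manip.get_ee_rot()); c=dict(manip.camera('wrist'))
    pickle.dump((c,pos,rot,p,z),open(n+'.w.pkl','wb')); cv2.imwrite(f'pics/w_{n}.png',c['image'][:,:,::-1])
    print(n,'t',round(manip.get_time(),2),pos.round(4),np.round([wproj(c,pos,rot,q) for q in rect(p,z)],1).tolist())
E
python3 - <<'E'
from h import *
import pickle
e=pickle.load(open('est.pkl','rb'))
look('yellow',e['yellow'],.032,'');look('base',e['base'],.012,'');look('blue',e['blue'],.032,'')
im=[cv2.imread(f'pics/w_{n}.png') for n in('yellow','base','blue')]
cv2.imwrite('pics/w3.png',np.vstack([np.hstack([cv2.resize(i,(400,300),interpolation=cv2.INTER_AREA) for i in im[:2]]),np.hstack([cv2.resize(im[2],(400,300)),np.zeros((300,400,3),np.uint8)])]))
E
```

```text
yellow t 1.63 [ 0.4106 -0.3519  0.1503] [[239.6, 153.8], [323.1, 153.7], [319.0, 271.0], [244.0, 271.2]]
base t 2.75 [ 0.4385 -0.1245  0.1501] [[242.7, 151.9], [320.0, 151.7], [316.7, 261.6], [246.4, 261.7]]
blue t 3.84 [0.4399 0.0972 0.15  ] [[239.1, 154.6], [322.7, 154.3], [318.8, 271.6], [243.8, 271.9]]
```

View pics/w3.png

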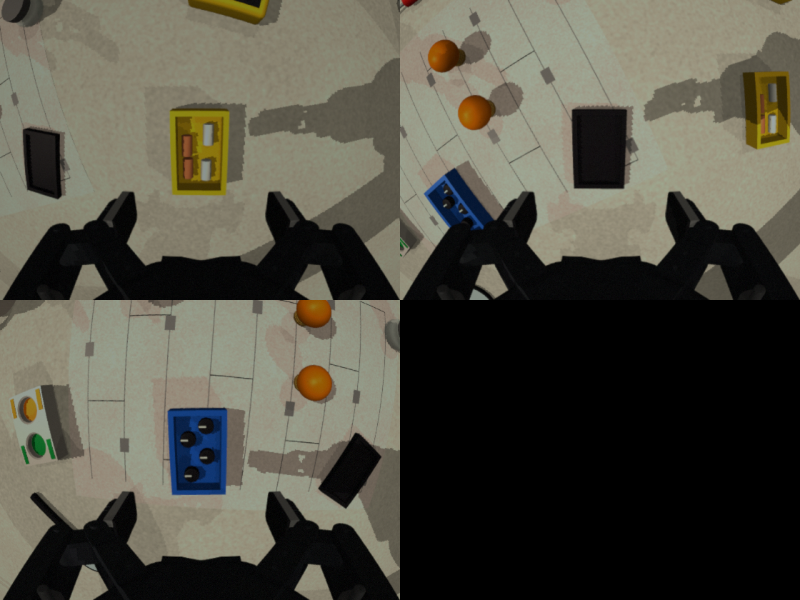

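The wrist views show each part near its prediction, with the yellow, base and blue frames all at about (200,150) in each tile. I'll enlarge them to refine the poses.

Run:
```python
from h import *
t=[]
for n in('yellow','base','blue'):
    a=cv2.imread(f'pics/w_{n}.png')[140:290,230:330]
    a=cv2.resize(a,None,fx=2.6,fy=4,interpolation=cv2.INTER_CUBIC) if 0 else cv2.resize(a,(260,390),interpolation=cv2.INTER_CUBIC)
    a=np.clip(a.astype(float)*(4 if n=='base' else 1.6),0,255).astype(np.uint8); t.append(a)
cv2.imwrite('pics/w3c.png',np.hstack(t))
print(manip.get_position())
```

```text
[0.43981779 0.09725823 0.14998589]
```

View pics/w3c.png

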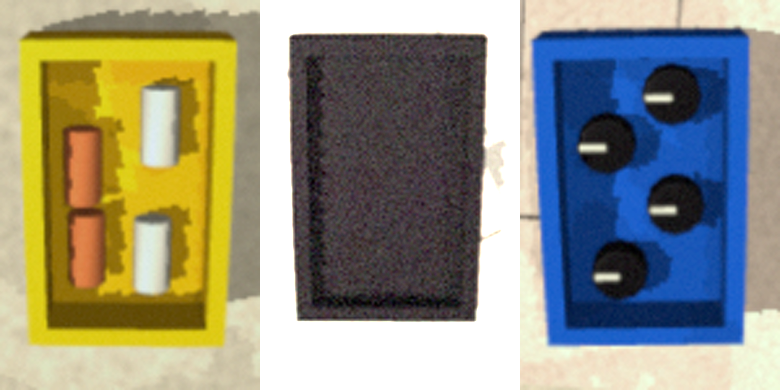

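```bash
cat >> h.py <<'E'
def wfit(n,px,p0=None):
    import pickle
    c,pos,rot,p,z=pickle.load(open(n+'.w.pkl','rb')); px=np.array(px)
    r=least_squares(lambda q:(np.array([wproj(c,pos,rot,a) for a in rect(q,z)])-px).ravel(),p)
    print(n,r.x.round(4),'d',(r.x-p).round(4),'rms',np.sqrt(np.mean(r.fun**2)).round(2)); return r.x
def F(): return np.round(manip.get_contact_force(),1), manip.get_grip_force()
def grab(p,z=.029,up=.13,f=30):
    o=down(p[2]); manip.move_to([p[0],p[1],.10],o); manip.servo_line([p[0],p[1],z],o,.12)
    manip.command_gripper(.03,f); print('w',manip.get_width(),F()); manip.servo_line([p[0],p[1],up],o,.15); print('up w',manip.get_width(),F(),manip.get_time())
E
python3 - <<'E'
from h import *
import pickle
e=pickle.load(open('est.pkl','rb'))
C=dict(yellow=[(21,41),(238,40),(226,344),(29,344)],blue=[(13,42),(229,41),(223,343),(29,343)],base=[(31,38),(227,38),(215,319),(38,319)])
for n,k in C.items(): e['w'+n]=wfit(n,[(230+x/2.6-.3,140+y/2.6-.3) for x,y in k])
pickle.dump(e,open('est.pkl','wb'))
p=(e['wblue']+e['blue'])/2
grab(e['wblue'])
shot('heldblue',[*manip.get_position()[:2],e['wblue'][2]],.13-.029+.032)
a=cv2.imread('pics/w_heldblue.png'); cv2.imwrite('pics/hb.png',cv2.resize(a[100:400,80:480],(800,600),interpolation=cv2.INTER_CUBIC))
E
```

```text
yellow [ 0.4102 -0.3489 -0.2166] d [-0.0006  0.002  -0.0066] rms 0.36
blue [0.4386 0.1014 0.1581] d [-0.001   0.003   0.0065] rms 0.51
base [ 0.4376 -0.1206 -0.3967] d [-0.0006  0.0027 -0.0095] rms 0.87
w 0.06178047034924395 (array([-0.6, -0.7,  5.9]), 31.72459065914154)
up w 0.06105354236891061 (array([-0.8, -0.1, -1.3]), 32.989541888237) 6.0667
heldblue t 6.12 [0.4381 0.1013 0.1296] [[202.8, 189.7], [365.8, 189.7], [344.9, 377.1], [222.4, 377.4]]
```

View pics/hb.png

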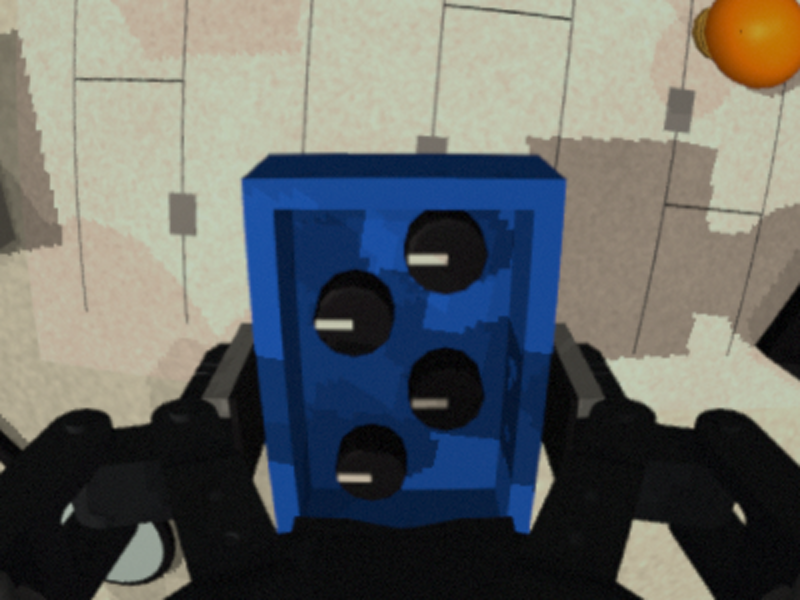

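Held blue: rim corners are at (244,180) and (565,180), so x is centred on the TCP and the wrist camera has a small y bias of about 1 mm, which I'll correct. Now I'll place it.

```bash
cat >> h.py <<'E'
def sh(p,dx=0,dy=0):
    c,s=np.cos(p[2]),np.sin(p[2]); return np.array([p[0]+c*dx-s*dy,p[1]+s*dx+c*dy,p[2]])
def place(p,zt,up,travel=None):
    """zt: TCP z expected when seated"""
    o=down(p[2]); manip.move_to([p[0],p[1],max(up,zt+.05)],o); manip.servo_line([p[0],p[1],zt+.012],o,.1); manip.hold(.2)
    f0=manip.get_contact_force()[2]
    for k in range(14):
        z=zt+.010-.001*k; manip.servo_line([p[0],p[1],z],o,.03); f=manip.get_contact_force()[2]
        if abs(f-f0)>5: break
    print('touch z',manip.get_position(),'exp',zt,'df',f-f0,F())
def release(up):
    manip.command_gripper(.085); q=manip.get_position(); manip.servo_line([q[0],q[1],up],None,.15)
E
python3 - <<'E'
from h import *
import pickle
e=pickle.load(open('est.pkl','rb'))
b=sh(e['wbase'],0,-.0012); b[2]=-.393; e['B']=b; pickle.dump(e,open('est.pkl','wb'))
place(b,.0362,.13); release(.15)
manip.hold(.2); shot('base1',b,.039); print(manip.get_time())
a=cv2.imread('pics/w_base1.png'); cv2.imwrite('pics/b1.png',cv2.resize(a[130:290,200:360],(600,600),interpolation=cv2.INTER_CUBIC))
E
```

```text
touch z [ 0.43711679 -0.12172885  0.03690099] exp 0.0362 df 12.682009613727663 (array([-2.4,  1.5, 11.5]), 34.43722486495972)
base1 t 12.45 [ 0.4366 -0.1216  0.1491] [[239.5, 153.5], [326.0, 153.6], [321.2, 274.4], [244.0, 274.5]]
12.45
```

View pics/b1.png

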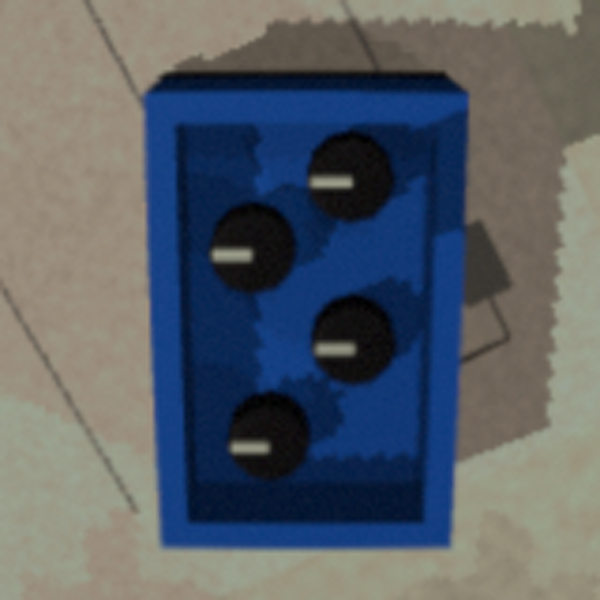

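Blue is seated: contact came at TCP z 36.9 mm, where resting on the rim would give 41 mm. Its rim corners are at (145,92), (468,92), (451,547) and (163,547), square with the base. Yellow is next, using this view to remove the camera bias.

Run:
```python
from h import *
import pickle
e=pickle.load(open('est.pkl','rb')); b=e['B']
m=wfit('base1',[(200+x/3.75-.35,130+y/3.75-.35) for x,y in((145,92),(468,92),(451,547),(163,547))])
c,s=np.cos(b[2]),np.sin(b[2]); d=m-b; bias=[c*d[0]+s*d[1],-s*d[0]+c*d[1],d[2]]; print('bias',np.round(bias,4))
e['bias']=bias; e['B']=b
y=sh(e['wyellow'],-bias[0],-bias[1]); y[2]-=bias[2]; print(y.round(4))
pickle.dump(e,open('est.pkl','wb'))
grab(y,up=.15); place(b,.0362+.027,.15); release(.18)
manip.hold(.2); shot('y1',b,.066)
look('white',e['white'],.032,'')
a=cv2.imread('pics/w_y1.png')[120:300,190:370]; w=cv2.imread('pics/w_white.png')[130:310,190:370]
f=lambda q:np.clip(cv2.resize(q,(400,400),interpolation=cv2.INTER_CUBIC)*1.3,0,255)
cv2.imwrite('pics/yw.png',np.hstack([f(a),f(w)]))
```

```text
base1 [ 0.4368 -0.1206 -0.3924] d [-0.0003  0.0011  0.0006] rms 0.25
bias [-0.0007  0.0009  0.0006]
[ 0.4106 -0.35   -0.2172]
w 0.06149948696026038 (array([0.5, 1.3, 6.3]), 33.18380534648895)
up w 0.06085687935296078 (array([-0.2, -1.5, -1.5]), 32.98296332359314) 15.425
touch z [ 0.43713224 -0.12170755  0.06392165] exp 0.0632 df 12.757738938985238 (array([-2.2,  1.3, 10.8]), 34.49474573135376)
y1 t 21.73 [ 0.4366 -0.1215  0.1791] [[240.0, 153.1], [325.5, 153.1], [320.8, 272.7], [244.4, 272.8]]
white t 23.53 [0.4427 0.312  0.1501] [[239.5, 154.9], [323.0, 154.7], [318.9, 271.9], [244.0, 272.0]][ WARN:0@17.314] global loadsave.cpp:1063 imwrite_ Unsupported depth image for selected encoder is fallbacked to CV_8U.
```

View pics/yw.png

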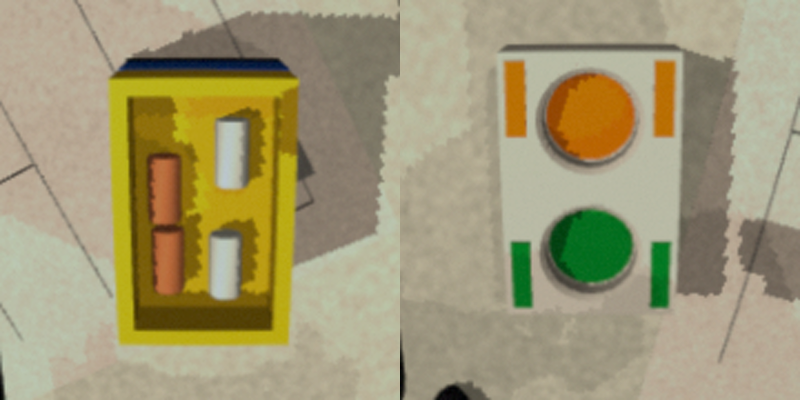

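Yellow is seated (contact at 63.9 mm). The white tray's rim corners are at (498,52), (683,51), (676,309) and (510,309), with amber at the +x end. I'll place white, then look at the lamps.

Run:
```python
from h import *
import pickle
e=pickle.load(open('est.pkl','rb')); b=e['B']; bias=e['bias']
m=wfit('white',[(190+x/2.222-.3,130+y/2.222-.3) for x,y in((98,52),(283,51),(276,309),(110,309))])
y=sh(m,-bias[0],-bias[1]); y[2]-=bias[2]
grab(y,up=.17); place(b,.0362+.054,.17); release(.205)
manip.hold(.2); shot('wh1',b,.093)
for n in('amberF','green'):
    p=[*e[n][:2],0]; look(n,p,.035,'',hov=.15)
    c,pos,rot,_,_=pickle.load(open(n+'.w.pkl','rb')); print(n,np.round(wproj(c,pos,rot,[p[0],p[1],.035]),1))
ims=[cv2.imread(f'pics/w_{n}.png')[120:300,190:370] for n in('wh1','amberF','green')]
cv2.imwrite('pics/lm.png',cv2.convertScaleAbs(np.hstack([cv2.resize(q,(266,266),interpolation=cv2.INTER_CUBIC) for q in ims]),alpha=1.3))
```

```text
white [0.4429 0.3175 0.3057] d [0.0007 0.0046 0.0021] rms 0.67
w 0.06142714075007651 (array([-1.1, -0.7,  5.6]), 32.853819373995066)
up w 0.06104678289538036 (array([ 0.5,  0.3, -1.6]), 32.8207159973681) 26.025
touch z [ 0.43711274 -0.12169302  0.09094881] exp 0.0902 df 12.70842927332081 (array([-3. ,  0.9, 11.4]), 34.318542536348104)
wh1 t 32.94 [ 0.4366 -0.1216  0.2041] [[239.7, 153.5], [325.8, 153.5], [321.1, 273.9], [244.2, 274.0]]
amberF t 34.06 [ 0.6223 -0.0012  0.1507] [[238.9, 153.5], [323.4, 153.4], [319.2, 271.9], [243.5, 272.0]]
amberF [281.3 216. ]
green t 35.05 [0.6232 0.1916 0.15  ] [[237.7, 154.9], [322.3, 154.7], [318.3, 273.2], [242.6, 273.4]]
green [280.2 217.4]
```

View pics/lm.png

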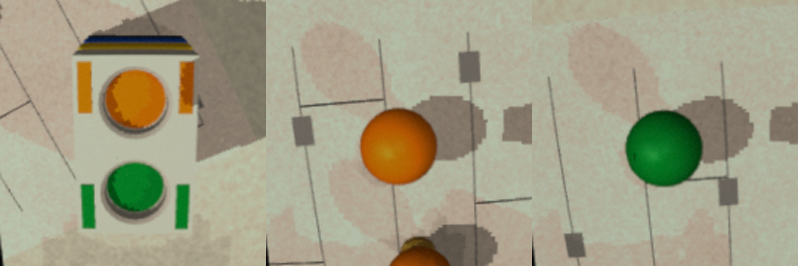

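The tower is aligned and seated (the rims of all three trays line up at the top). The amber globe centre is at (398,146) and the green at (664,148); both corrections are under 2 mm. I'll pick amber with a stepped, light grip.

```bash
cat >> h.py <<'E'
def lampgrab(x,y,z=.037):
    o=down(0); manip.move_to([x,y,.12],o); manip.command_gripper(.07,20); manip.servo_line([x,y,z],o,.1); manip.hold(.2)
    print('at',manip.get_position(),'w',manip.get_width())
    w=.045; log=[]
    while w>.034:
        manip.command_gripper(w,20); g=manip.get_grip_force(); log.append((round(w,4),round(manip.get_width(),4),round(g,1)))
        if g>3: break
        w-=.001 if w>.042 else .0004
    print(log[-5:],manip.get_time())
E
python3 - <<'E'
from h import *
lampgrab(.6218,.0008); manip.hold(.2); print(F())
q=manip.get_position(); manip.servo_line([q[0],q[1],.06],None,.05); print(F(),manip.get_width())
shot('la',[.62,0,0],.06)
a=cv2.imread('pics/w_la.png'); cv2.imwrite('pics/la.png',cv2.resize(a[100:400,80:480],(600,450)))
E
```

```text
at [0.62227328 0.00078293 0.03773954] w 0.07001160968483851
[(0.0408, 0.0403, 0.0), (0.0404, 0.0405, 0.1), (0.04, 0.0401, 0.1), (0.0396, 0.0393, 2.1), (0.0392, 0.0397, 6.4)] 39.8667
(array([-0.2, -0.9,  1.1]), 6.4325617253780365)
(array([-0.5, -0.3, -0.4]), 6.434865966439247) 0.03936499478362558
la t 40.73 [0.6219 0.0008 0.0603] [[207.2, 191.9], [365.2, 192.0], [344.9, 374.5], [225.3, 375.0]]
```

View pics/la.png

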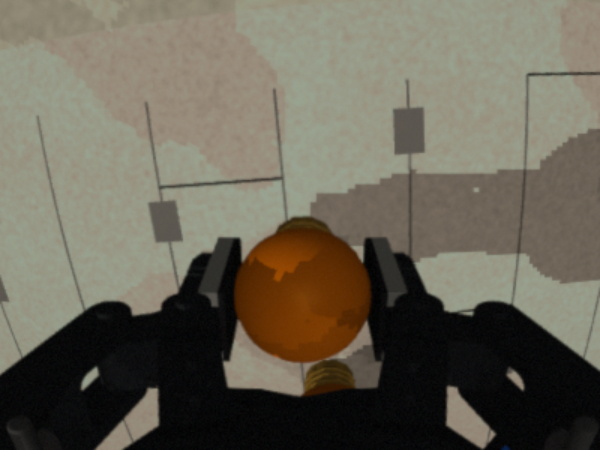

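The lamp is held level at 6.4 N; its globe is at (302,295), and its cap shows at (302,222). Next I'll check the white tray's exact pose on the stack before placing.

Run:
```python
from h import *
import pickle
c,pos,rot,_,_=pickle.load(open('la.w.pkl','rb'))
for dx in(-.003,0,.003): print(dx,np.round(wproj(c,pos,rot,[pos[0]+dx,pos[1],.0576]),1))
a=cv2.imread('pics/w_wh1.png')[140:290,220:340]
cv2.imwrite('pics/wh1c.png',cv2.convertScaleAbs(cv2.resize(a,(480,600),interpolation=cv2.INTER_CUBIC),alpha=1.3))
```

```text
-0.003 [284.1 298.6]
0 [284.1 292.9]
0.003 [284.1 287. ]
```

View pics/wh1c.png

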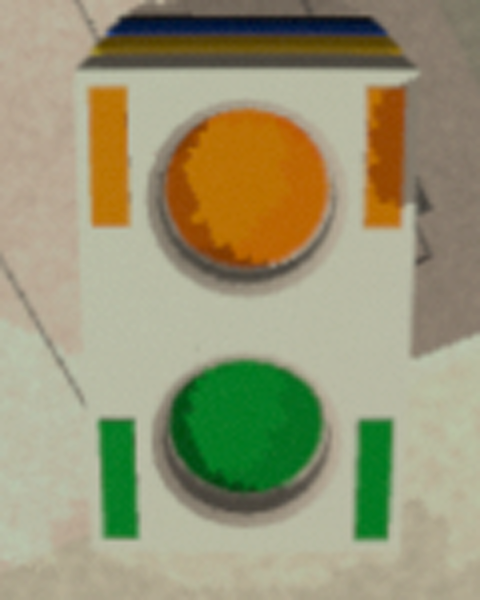

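The white tray's corners are at (77,68) and (418,70), with the bottom edge at about y=552. It is seated, about 2 mm toward −x within the 4 mm play, so I'll use this measured pose for the pockets.

```bash
cat >> h.py <<'E'
def lampplace(p,zt=.1207):
    q=manip.get_position(); manip.servo_line([q[0],q[1],.19],None,.15); print('lift',F())
    o=down(p[2]); manip.move_to([p[0],p[1],.19],o); manip.servo_line([p[0],p[1],zt+.012],o,.08); manip.hold(.4)
    f0=np.mean([manip.get_contact_force()[2] for _ in range(3)])
    for k in range(25):
        z=zt+.006-.0005*k; manip.servo_line([p[0],p[1],z],o,.01); f=manip.get_contact_force()[2]
        if f-f0>1.5 or manip.get_position()[2]<zt-.002: break
    manip.hold(.2); print('touch',manip.get_position(),'df',f-f0,F(),manip.get_time())
    for w in (.041,.043,.046,.05,.07): manip.command_gripper(w,20)
    q=manip.get_position(); manip.servo_line([q[0],q[1],.205],None,.08); print('t',manip.get_time())
E
python3 - <<'E'
from h import *
import pickle
e=pickle.load(open('est.pkl','rb')); b=e['B']
lampplace(sh(b,.0233,0))
lampgrab(.6217,.1936); manip.hold(.2); print(F())
q=manip.get_position(); manip.servo_line([q[0],q[1],.06],None,.05); print(F(),manip.get_width())
shot('lg',[.62,.1936,0],.06)
c,pos,rot,_,_=pickle.load(open('lg.w.pkl','rb')); print(wproj(c,pos,rot,[pos[0],pos[1],.0576]))
# green globe centre by colour
im=c['image'].astype(int); g=((im[...,1]>im[...,0]+25)&(im[...,1]>im[...,2]+25)).astype(np.uint8)
n,l,s,ct=cv2.connectedComponentsWithStats(g); k=1+np.argmax(s[1:,4]); print(s[k],ct[k])
c=snap('top','top1.png'); a=cv2.imread('pics/top1.png')
T=cv2.imread('pics/w_lg.png')[150:400,130:430]
cv2.imwrite('pics/after.png',np.hstack([cv2.resize(a[245:315,295:379],(480,400),interpolation=cv2.INTER_CUBIC),cv2.resize(T,(320,267)) if 0 else cv2.copyMakeBorder(cv2.resize(T,(320,267)),0,133,0,0,0)]))
E
```

```text
lift (array([-0.2, -0.1, -0.7]), 6.436684280633926)
touch [ 0.4588142  -0.13071993  0.11990718] df 4.072313433510316 (array([-0.5,  0.3,  5.2]), 6.624473556876183) 48.3083
t 50.725
at [0.62218031 0.19372958 0.03782171] w 0.07012380842279582
[(0.0408, 0.041, 0.0), (0.0404, 0.0406, 0.0), (0.04, 0.0398, 0.1), (0.0396, 0.04, 2.1), (0.0392, 0.0395, 6.4)] 56.05
(array([-0.2, -0.3,  2. ]), 6.440109238028526)
(array([-0.9,  0.7, -0.4]), 6.428538411855698) 0.03928629581929378
lg t 56.91 [0.6218 0.1936 0.0603] [[205.3, 191.6], [363.3, 191.6], [343.5, 374.4], [223.8, 374.7]]
(np.float64(284.11524496255873), np.float64(292.89318887024467))
[ 237  253   89   88 6119] [281.1666939  296.64847197]
```

View pics/after.png

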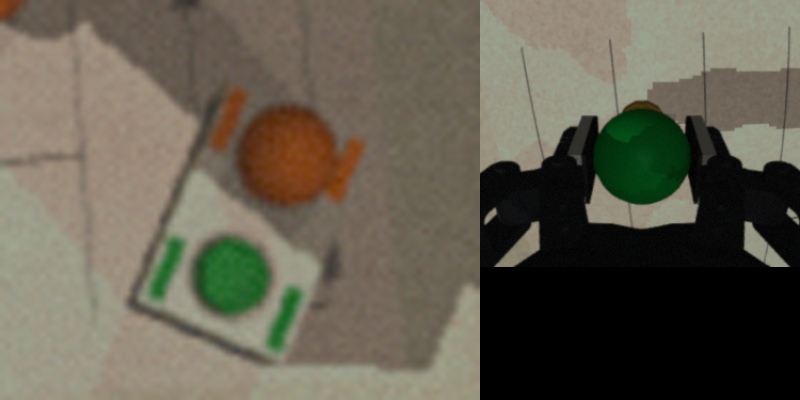

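The amber lamp stands between the amber marks at (287,155), and the green one is held like the first. Now I'll place green.

Run:
```python
from h import *
import pickle
e=pickle.load(open('est.pkl','rb')); b=e['B']
lampplace(sh(b,-.0247,0))
q=sh(b,-.10,0); manip.move_to([q[0],q[1],.28],down(b[2])) if manip.solve_ik([q[0],q[1],.28],down(b[2])) is not None else print('noik')
shot('fin0',b,.093)
manip.set_joints([-1.272,.423,1.63,0,1.089,-.019]); manip.hold(.3); print(manip.get_time())
snap('top','top2.png'); s=snap('scene','scene2.png')
u,v=map(int,proj(s,[b[0],b[1],.09])); S=cv2.imread('pics/scene2.png')[v-60:v+60,u-50:u+50]
w=cv2.imread('pics/top2.png'); 
cv2.imwrite('pics/fin.png',np.hstack([cv2.resize(S,(400,480),interpolation=cv2.INTER_CUBIC),cv2.copyMakeBorder(cv2.resize(w,(400,300)),0,180,0,0,0)]))
```

```text
lift (array([-0.1,  0.5,  0.1]), 6.431364566087723)
touch [ 0.4143698  -0.11234146  0.11986545] df 4.582907023451266 (array([-1.1, -1.3,  4.9]), 6.626932248473167) 65.075
t 67.4917
fin0 t 68.05 [ 0.3449 -0.0834  0.2802] [[249.5, 42.8], [315.7, 42.9], [315.3, 142.1], [249.9, 142.1]]
70.275
```

View pics/fin.png

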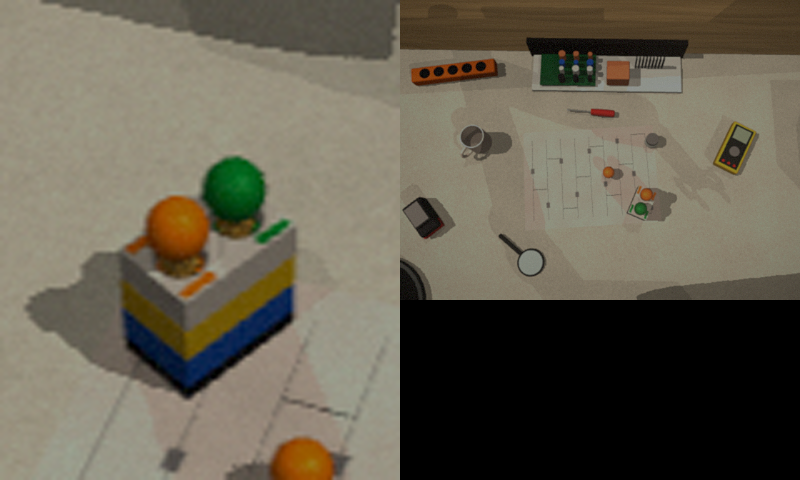

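The tower is aligned and flush at (210,310), with amber at (178,228) and green at (234,190), both upright in their pockets. The bystanders haven't moved, so I'm handing it in.

```bash
python3 -c "
from rig import manip
print(manip.sign_off())"
```

```text
the job is handed in; nothing more can be done
None
```

I built the tower on the black base (blue, yellow, then white), stood both lamps upright in their matching pockets, and handed it in with about 70 s on the robot's clock; the white tray sits about 2 mm off-centre, within the 4 mm of play.

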